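# Wet roundel to the drying stand

### The arm

A 6-joint arm with a two-finger parallel gripper is mounted at the origin on the work surface. World frame = base frame: x ahead of the robot, y to its left, z up, the work surface at z = 0. Lengths are in m, angles in rad, forces in N, time in s.
With the tool pointing down it reaches from about 0.25 to 0.775 m from the base axis. Payload 4 kg.
Tool frame: the origin (TCP) lies between the finger pads; the fingertips stand 17 mm ahead of it and the grasp point (between the pads) lies 2 mm behind it; x points along the fingers, y is the direction in which the jaws open and shut, and the axes are right-handed (so a half turn about x gives the same grasp; the last joint's range is limited). The gripper opens to 94 mm and grips with 3 to 60 N. Pads are 16 mm wide; open, the fingers measure 119 mm over their backs; the gripper's body (75 mm by 177 mm) begins 78 mm behind the grasp point.
Start: joints at [1.164, 0.087, 1.371, -0, 1.684, -0.103], TCP at [0.165, 0.525, 0.223] pointing down, gripper open.
Joint ranges: [-3.1, 3.1], [-0.76, 2.03], [0.27, 2.55], [-1.08, 4.22], [0.17, 2.65], [-2.57, 2.57]. Speed limits (rad/s): [2.79, 2.79, 3.14, 3.14, 3.14, 3.14].

### API

Orientations are given as a unit quaternion [x, y, z, w].
In Python, from cell import * gives the robot as it stands.
- The arm moves only by the shell command python3 -m inch 'ROWS' [FORCE]. ROWS is JSON, a list of rows, each a list of 3 entries, a list of its own where there are three numbers: the shift along the tool's x, y, z in cm, then the turn, a rotation vector about the tool's x, y, z in rad, then the finger opening in cm, from 0 to 9.4. A call has 1 to 8 rows; each row shifts and turns the commanded pose from where the row before left it, along the tool's axes as they then stand; what a row does not reach is not made up. A row lasts 1/10 s, in which the tool goes at most 50 mm and 8.59 degrees, less where a joint would pass 70% of its speed; a pose out of reach is approached as far as the arm can. A call with a gripper value outside its range is refused whole. The fingers move at their own pace and stop on an object; FORCE is the grip in N (left out, the last holds). Time passes only in rows, so rows that do not move let the fingers close. It gives the time, the measured TCP pose, the force and the opening at its end, in the units of the state.
- get_state(): the state, without advancing time (a new reading comes with each control period).
- capture(name): name is "scene" or "top" or "wrist"; returns a dict with "image" (384x512x3 uint8, red, green, blue), "intrinsics" (3x3 intrinsics, pixels), "k1" (the pictures are not rectified: a ray, as slopes to the right and down, at radius r is drawn at 1 + k1 r^2 times it, then the intrinsics apply), "rvec" (rotation vector, rad) and "tvec" (3), from world to camera coordinates, as OpenCV has them. Camera axes: x right, y down, z forward; pixel columns grow to the right and rows downward; lengths in m; the calibration is good to about 2 mm. A picture is of the moment at which its call begins. There is no depth.
- sign_off(): hands the job in, once; it reports no verdict.
The state is a dict: "time": time; "q": joint angles; "dq": joint speeds; "tau": joint torques, N m; "tcp_pos": TCP position; "tcp_rot": TCP orientation; "ft_force": force on the tool from outside, world axes, zero at the start; "moment": the same for the moment, N m; "grip_width": finger opening in m.
Only numpy, scipy, OpenCV 4.12 (cv2) and the standard library are available. Lean on these libraries where they do the work, as an engineer would, in place of code of your own. Each camera call takes 0.05 s, during which the arm holds its last target.

### The job

The round panel with the blue face is freshly painted and must not be touched: pick up the lifter it lies on by the handle, carry the panel level on the blade to the green drying stand, and lower the blade between the two rails so that the panel is left lying flat in the middle of the stand. Go on down until the lifter stands on the table, clear of the panel, and let go of it there. Keep the gripper off the blue panel, do not let it tip, and leave the red-faced panel where it is.

Things in the scene. Friction and masses are not known exactly. Their poses are not given: they have to be found in the camera images.
- lifter_grip (a point): Middle of the wooden handle (90 along x, 20 wide, 26 high, on two thin posts) of the blue panel's lifter, 45 mm above the underside of its flat aluminium blade, which lies on the table. The blade, 4 thick, 34 wide, ends 140 ahead of (+x) and 50 behind this point; the panel's middle is 100 ahead. x to the blade's tip, y across, z up. About 130 g; nose-heavy when loaded: grip firmly (35 N).
- blue_center (a point): Centre, half-way up, of the blue panel with white stripes: a loose wooden disc, 90 mm diameter, 8 thick, about 40 g, lying flat across the blade of its lifter, up to 5 off the middle of its place. Its underside is 4 above the table and it overhangs the blade by 28 on both sides. z up; yaw is of no matter.
- stand_seat (a point): Middle of the green drying stand's seat, level with its rail tops, 45 mm above the table. Fixed; a U from above: two rails along x, 22 wide, 45 high, 58 mm gap between, from 48 behind this point to 72 ahead; a bar as high joins them at the far end, its near face 60 ahead. The gap is empty down to the table and open at the near (-x) end, where the lifter's handle stays outside. y across, z up.
- red_center (a point): Centre, half-way up, of the red panel with yellow stripes: same disc, lying on a second lifter just like the first. Not to be moved.
Things that resemble listed ones, but are neither listed nor needed, are in the scene too. Leave any yellow look-alike of the part that bears lifter_grip alone. What is shaped like the part that bears stand_seat but purple is not meant.

How it is judged:
By the outcome, as a careful person would: the job done as asked, in the order asked, and still so for the second after the job is handed in, with the robot touching nothing.
It also fails if it takes over 48 s, if anything falls off the work surface, if the arm or the gripper's body presses on something with over 40 N, if the wrist force passes 120 N, or if a joint passes its speed limit or range.

## Working session

There is one attempt and no reset: what is moved stays moved. The work goes in short steps, Python scripts to look and compute and a shell command to move; the robot and the scene stay as the last step left them, time stands still between calls to the robot, and variables do not carry over. Pictures are saved under pics/ and viewed, and the job is handed in when it is done.

```bash
ls; mkdir -p pics; cat > h.py <<'E'
from cell import *
import numpy as np, cv2
from scipy.spatial.transform import Rotation as R
def save(name,fn):
    c=capture(name); cv2.imwrite('pics/'+fn+'.png',c['image'][:,:,::-1]); np.save('pics/'+fn+'.npy',c,allow_pickle=True); return c
def load(fn): return np.load('pics/'+fn+'.npy',allow_pickle=True).item()
def ray(c,u,v):
    K=np.array(c['intrinsics']); d=np.array([(u-K[0,2])/K[0,0],(v-K[1,2])/K[1,1]])
    s=d.copy()
    for _ in range(30): s=d/(1+c['k1']*(s@s))
    Rm=cv2.Rodrigues(np.array(c['rvec'],float))[0]; t=np.array(c['tvec'],float).ravel()
    return -Rm.T@t, Rm.T@np.array([s[0],s[1],1])
def onz(c,u,v,z):
    o,d=ray(c,u,v); return o+d*(z-o[2])/d[2]
def proj(c,P):
    Rm=cv2.Rodrigues(np.array(c['rvec'],float))[0]; p=Rm@np.array(P)+np.array(c['tvec']).ravel()
    s=p[:2]/p[2]; s=s*(1+c['k1']*(s@s)); K=np.array(c['intrinsics']); return K[0,0]*s[0]+K[0,2],K[1,1]*s[1]+K[1,2]
def crop(fn,u0,v0,u1,v1,k,out):
    im=cv2.imread('pics/'+fn+'.png')[v0:v1,u0:u1]; cv2.imwrite('pics/'+out+'.png',cv2.resize(im,None,fx=k,fy=k,interpolation=cv2.INTER_CUBIC))
E
python3 - <<'E'
from h import *
for n in ['scene','top','wrist']: c=save(n,n+'0'); print(n,c['k1'],ray(c,256,192))
s=get_state(); print(s)
E
```

```text
pics
scene -0.00727086579150444 (array([1.07365485, 0.26472243, 0.89756781]), array([-0.50494287, -0.30916578, -0.8059333 ]))
top -0.08129314920977551 (array([ 0.39081045, -0.07993208,  0.99775968]), array([ 0.12879955, -0.04130981, -0.99111649]))
wrist 0.01581710921219892 (array([0.10193228, 0.54409879, 0.38399342]), array([ 0.23218703, -0.06638143, -0.97053409]))
{'time': 0.15, 'q': array([ 1.16388688e+00,  8.77465804e-02,  1.37185317e+00,  1.90225318e-05,
        1.68358166e+00, -1.03065863e-01]), 'dq': array([-0.00058895, -0.00135854, -0.0037764 ,  0.00051272, -0.00052974,
        0.00118913]), 'tau': array([ 8.03441162e-04, -3.40644729e+01, -3.02792859e+01,  7.18115014e-02,
        3.05085664e-02, -1.00573213e-04]), 'tcp_pos': array([0.16438689, 0.52446917, 0.22162151]), 'tcp_rot': array([ 0.10646954,  0.69911041, -0.10755326,  0.69881411]), 'ft_force': array([ 0.09713744, -0.56317147,  0.64738832]), 'moment': array([-0.05599653, -0.03422398,  0.0451089 ]), 'grip_width': 0.09397800469164828}
```

View pics/top0.png

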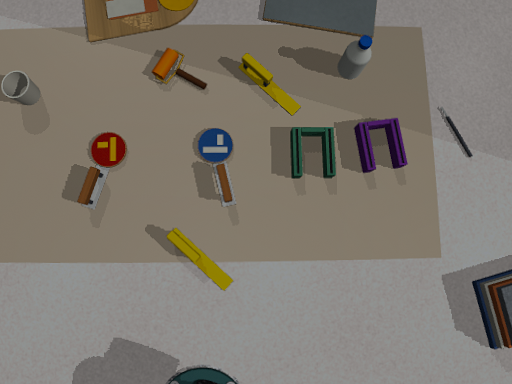

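View pics/scene0.png

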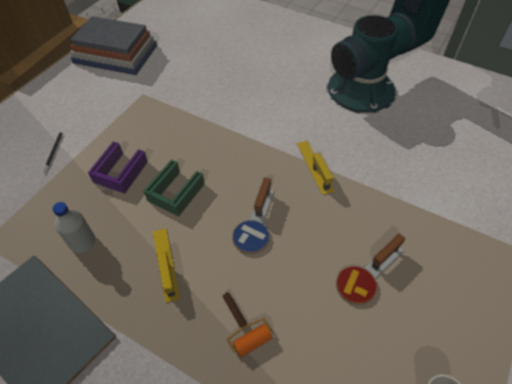

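View pics/wrist0.png

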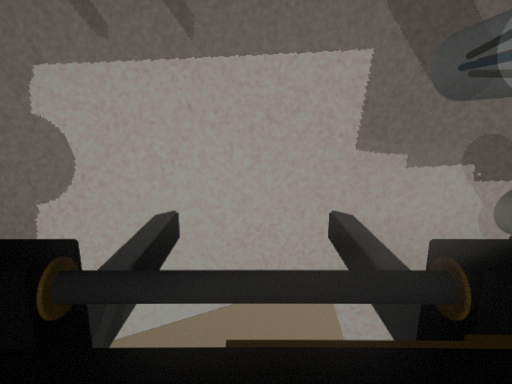

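```bash
python3 - <<'E'
from h import *
crop('top0',185,115,265,215,6,'c1'); crop('top0',275,110,355,190,7,'c2'); crop('scene0',135,150,285,260,5,'c3')
E
```

```text
(no output)
```

View pics/c1.png

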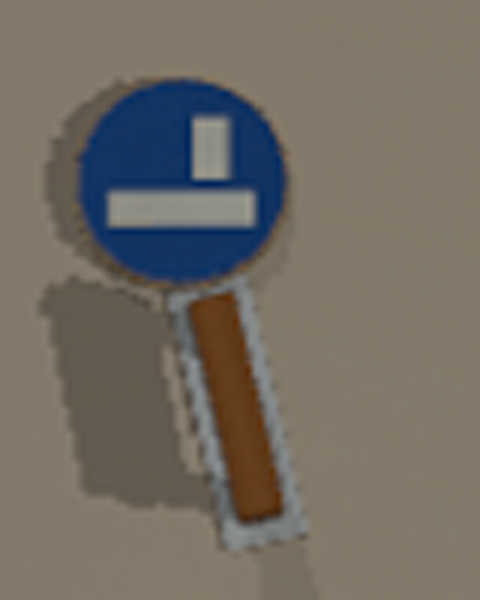

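View pics/c2.png

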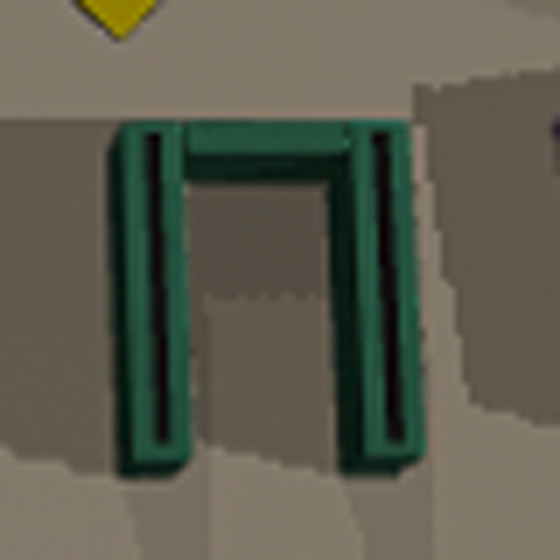

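View pics/c3.png

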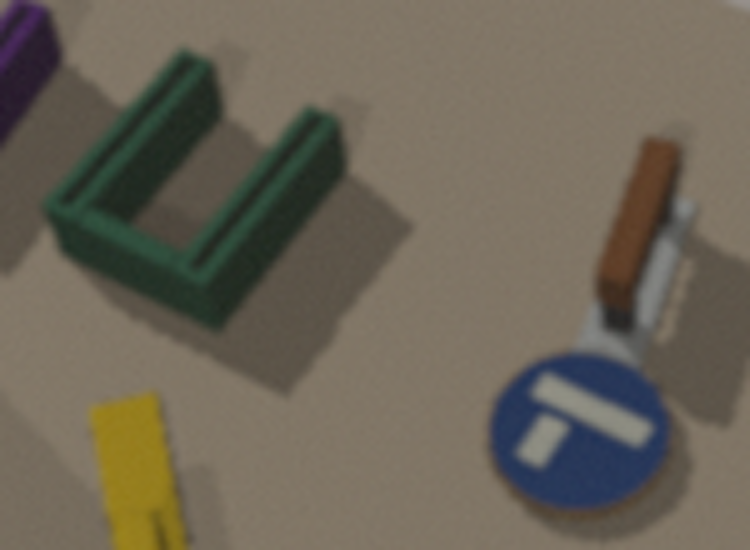

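```bash
python3 - <<'E'
from h import *
c=load('top0'); s=load('scene0')
def q(c,o,k,pts,z):
    r=np.array([onz(c,o[0]+(x+.5)/k-.5,o[1]+(y+.5)/k-.5,z) for x,y in pts])*1000; print(r[:,:2].round(1).tolist(), r.mean(0).round(1)[:2]); return r
print('handle'); r=q(c,(185,115),6,[(188,300),(235,290),(283,512),(238,523)],.058)
d=(r[0]+r[1]-r[2]-r[3])/2; print(np.linalg.norm(d),np.degrees(np.arctan2(d[1],d[0])))
print('blade rear');q(c,(185,115),6,[(225,550),(308,533)],.004)
print('disc');q(c,(185,115),6,[(78,180),(288,180),(183,78),(183,283)],.012)
print('stand');q(c,(275,110),7,[(119,122),(412,122),(118,462),(425,455)],.045)
q(c,(275,110),7,[(190,460),(366,460)],.045)
q(c,(275,110),7,[(183,150),(350,150)],.045)
print('scene handle');r=q(s,(135,150),5,[(643,138),(680,148),(640,303),(600,290)],.058)
print('disc');q(s,(135,150),5,[(490,440),(670,430),(580,352),(580,508)],.012)
print('stand');q(s,(135,150),5,[(182,50),(340,120),(45,208),(208,282)],.045)
q(s,(135,150),5,[(215,65),(307,108)],.045)
E
```

```text
handle
[[576.9, -24.7], [581.1, -43.0], [493.9, -62.9], [489.5, -45.6]] [535.4 -44. ]
89.70718613217083 13.118641537327305
blade rear
[[484.0, -38.4], [491.3, -72.2]] [487.6 -55.3]
disc
[[636.2, 24.4], [637.1, -62.4], [680.3, -18.1], [593.2, -19.8]] [636.7 -19. ]
stand
[[674.5, -205.5], [676.3, -308.3], [554.9, -204.0], [558.5, -309.6]] [ 616.  -256.8]
[[555.8, -228.6], [556.5, -289.2]] [ 556.2 -258.9]
[[664.8, -227.7], [665.8, -286.2]] [ 665.3 -256.9]
scene handle
[[499.0, -65.3], [495.2, -46.1], [585.7, -16.6], [588.9, -36.7]] [542.2 -41.2]
disc
[[663.3, -54.2], [615.0, 17.2], [598.9, -42.9], [672.8, 1.8]] [637.5 -19.5]
stand
[[561.4, -310.1], [558.2, -210.6], [678.9, -306.0], [673.6, -208.3]] [ 618.  -258.7]
[[560.9, -288.7], [560.3, -229.9]] [ 560.6 -259.3]
```

```bash
cat >> h.py <<'E'
def goal(x,y,z,yaw,flip=False,show=True):
    """tool down, tool y across: report shift (cm, current tool axes), rotvec (tool)"""
    s=get_state(); Rc=R.from_quat(s['tcp_rot'])
    c,sn=np.cos(yaw),np.sin(yaw); f=-1 if flip else 1
    Y=f*np.array([-sn,c,0]); X=np.array([0,0,-1.]); Z=np.cross(X,Y)
    Rg=R.from_matrix(np.array([X,Y,Z]).T)
    d=np.array([x,y,z])-s['tcp_pos']
    print('t',round(s['time'],2),'tcp',s['tcp_pos'].round(4),'w',round(s['grip_width'],4),'F',s['ft_force'].round(1))
    print('shift cm now',(Rc.inv().apply(d)*100).round(2),'after turn',(Rg.inv().apply(d)*100).round(2),'rot',(Rc.inv()*Rg).as_rotvec().round(3))
    return Rc,Rg
E
python3 - <<'E'
from h import *
Rc,Rg=goal(.536,-.044,.223,np.radians(13.3)); print(Rc.as_matrix().round(3)); goal(.536,-.044,.223,np.radians(13.3),True)
E
```

```text
t 0.15 tcp [0.1644 0.5245 0.2216] w 0.094 F [ 0.1 -0.6  0.6]
shift cm now [ -0.08 -43.12  52.47] after turn [ -0.14 -63.87  23.09] rot [-0.536 -0.001  0.001]
[[-0.001  0.299  0.954]
 [-0.001  0.954 -0.299]
 [-1.    -0.002 -0.   ]]
t 0.15 tcp [0.1644 0.5245 0.2216] w 0.094 F [ 0.1 -0.6  0.6]
shift cm now [ -0.08 -43.12  52.47] after turn [ -0.14  63.87 -23.09] rot [2.606e+00 2.000e-03 1.000e-03]
```

```bash
python3 -m inch '[[[0,0,0],[-0.134,0,0],9.4],[[0,0,0],[-0.134,0,0],9.4],[[0,0,0],[-0.134,0,0],9.4],[[0,0,0],[-0.134,0,0],9.4],[[0,-2,0.7],[0,0,0],9.4],[[0,-4,1.4],[0,0,0],9.4],[[0,-4,1.4],[0,0,0],9.4],[[0,-4,1.4],[0,0,0],9.4]]'; python3 -m inch '[[[0,-4,1.4],[0,0,0],9.4],[[0,-4,1.4],[0,0,0],9.4],[[0,-4,1.4],[0,0,0],9.4],[[0,-4,1.4],[0,0,0],9.4],[[0,-4,1.4],[0,0,0],9.4],[[0,-4,1.4],[0,0,0],9.4],[[0,-4,1.4],[0,0,0],9.4],[[0,-4,1.4],[0,0,0],9.4]]'
python3 - <<'E'
from h import *
goal(.536,-.044,.223,np.radians(13.3))
E
```

```text
time: 0.95
tcp_pos: [0.2448, 0.3985, 0.222]
tcp_rot: [-0.082, 0.702, 0.082, 0.702]
ft_force: [0.5, 0.1, -0.3]
grip_width: 0.094
time: 1.75
tcp_pos: [0.4275, 0.1126, 0.2223]
tcp_rot: [-0.082, 0.702, 0.082, 0.702]
ft_force: [0.6, -0.3, -0.1]
grip_width: 0.0941
t 1.75 tcp [0.4275 0.1126 0.2223] w 0.0941 F [ 0.6 -0.3 -0.1]
shift cm now [ -0.07 -17.73   6.95] after turn [ -0.07 -17.73   6.95] rot [-0.  0. -0.]
```

```bash
python3 -m inch '[[[0,-4,1.5],[0,0,0],9.4],[[0,-4,1.5],[0,0,0],9.4],[[0,-4,1.5],[0,0,0],9.4],[[0,-3,1.5],[0,0,0],9.4],[[0,-2,0.7],[0,0,0],9.4],[[0,-0.7,0.2],[0,0,0],9.4],[[0,0,0],[0,0,0],9.4],[[0,0,0],[0,0,0],9.4]]'
python3 - <<'E'
from h import *
goal(.536,-.044,.223,np.radians(13.3)); save('wrist','w1')
E
```

```text
time: 2.55
tcp_pos: [0.5344, -0.0413, 0.2224]
tcp_rot: [-0.082, 0.702, 0.082, 0.702]
ft_force: [0.1, 0.3, -0.7]
grip_width: 0.0939
t 2.55 tcp [ 0.5344 -0.0413  0.2224] w 0.0939 F [ 0.1  0.3 -0.7]
shift cm now [-0.06 -0.3   0.09] after turn [-0.06 -0.3   0.09] rot [ 0.001 -0.    -0.001]
```

View pics/w1.png

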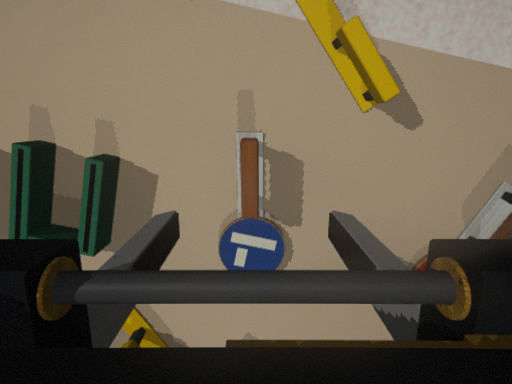

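```bash
python3 - <<'E'
from h import *
crop('w1',200,115,300,285,3.5,'c4'); crop('w1',0,130,130,265,4,'c5')
E
```

```text
(no output)
```

View pics/c4.png

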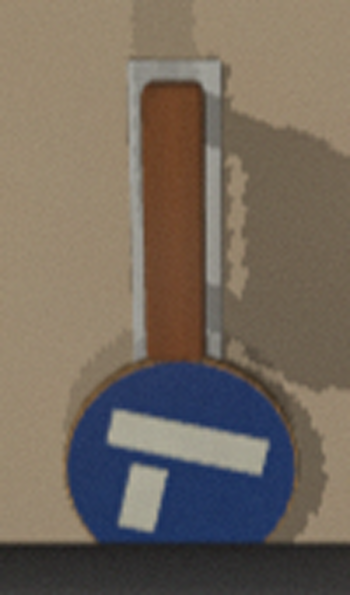

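View pics/c5.png

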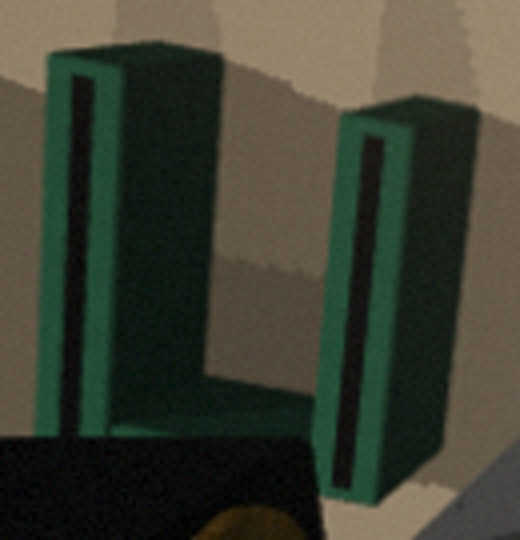

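```bash
python3 - <<'E'
from h import *
c=load('w1')
print(ray(c,256,192))
def q(o,k,pts,z):
    r=np.array([onz(c,o[0]+(x+.5)/k-.5,o[1]+(y+.5)/k-.5,z) for x,y in pts])*1000; print(r[:,:2].round(1).tolist(), r.mean(0).round(1)[:2]); return r
print('handle'); q((200,115),3.5,[(141,82),(204,82),(206,356),(147,356)],.058)
r=q((200,115),3.5,[(142,120),(204,120),(206,340),(147,340)],.058)
d=(r[3]+r[2]-r[0]-r[1]); print(np.degrees(np.arctan2(d[1],d[0])))
print('blade');r=q((200,115),3.5,[(128,60),(222,60),(223,350),(134,350)],.004)
d=(r[3]+r[2]-r[0]-r[1]); print(np.degrees(np.arctan2(d[1],d[0])))
print('disc');q((200,115),3.5,[(67,470),(296,470)],.012); q((200,115),3.5,[(180,361)],.012)
print('stand near');q((0,130),4,[(48,56),(123,68),(342,115),(413,126)],.045)
print('mid/far');q((0,130),4,[(36,435),(107,437)],.045);q((0,130),4,[(318,495),(377,504)],.045); q((0,130),4,[(110,425)],.045)
E
```

```text
(array([ 0.47074518, -0.05667575,  0.38496343]), array([ 0.2323557 ,  0.06353754, -0.97068406]))
handle
[[495.0, -66.0], [490.5, -47.2], [576.2, -25.8], [580.6, -44.5]] [535.6 -45.9]
[[506.2, -63.1], [501.8, -44.4], [570.9, -27.1], [575.3, -45.8]] [538.6 -45.1]
14.08114725195192
blade
[[492.5, -73.7], [484.8, -41.2], [589.8, -15.0], [597.6, -47.9]] [541.2 -44.4]
13.893832313598478
disc
[[647.7, -62.4], [627.5, 22.6]] [637.6 -19.9]
[[595.2, -30.4]] [595.2 -30.4]
stand near
[[561.0, -311.6], [559.5, -291.4], [558.7, -231.3], [557.2, -211.6]] [ 559.1 -261.5]
mid/far
[[675.9, -308.8], [671.8, -288.5]] [ 673.9 -298.6]
[[676.5, -225.7], [675.4, -208.1]] [ 676.  -216.9]
[[667.8, -287.9]] [ 667.8 -287.9]
```

```bash
python3 -m inch '[[[1.5,-0.4,0],[-0.007,0,0],9.4],[[3,0,0],[0,0,0],9.4],[[3,0,0],[0,0,0],9.4],[[3,0,0],[0,0,0],9.4],[[3,0,0],[0,0,0],9.4],[[2,0,0],[0,0,0],9.4],[[1,0,0],[0,0,0],9.4],[[0,0,0],[0,0,0],9.4]]' 
python3 - <<'E'
from h import *
goal(.5355,-.0452,.043,np.radians(13.7)); save('wrist','w2'); save('top','t2'); 
c=load('w2'); crop('t2',175,100,275,220,6,'c6')
E
```

```text
time: 3.4
tcp_pos: [0.5342, -0.0453, 0.0553]
tcp_rot: [-0.084, 0.703, 0.085, 0.701]
ft_force: [-0.4, 0.2, 0.6]
grip_width: 0.0939
t 3.4 tcp [ 0.5342 -0.0453  0.0553] w 0.0939 F [-0.4  0.2  0.6]
shift cm now [ 1.23 -0.02  0.14] after turn [ 1.23 -0.02  0.13] rot [ 0.001 -0.004 -0.002]
```

View pics/w2.png

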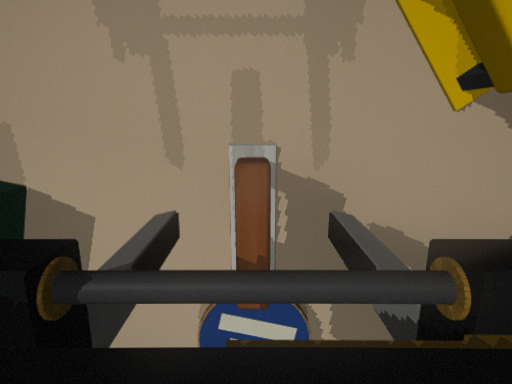

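View pics/c6.png

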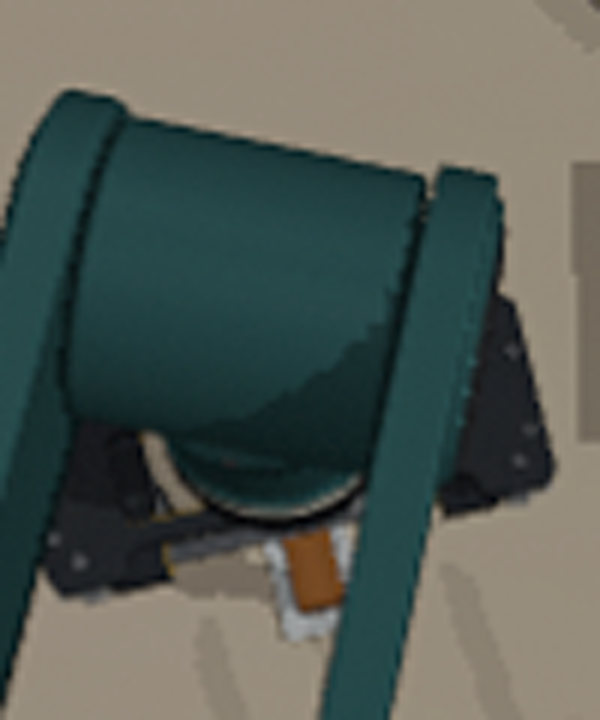

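```bash
python3 -m inch '[[[0.6,0,0.1],[0,0,0],9.4],[[0.6,0,0],[0,0,0],9.4],[[0,0,0],[0,0,0],9.4],[[0,0,0],[0,0,0],6]]' 35; python3 -c "
from h import *
goal(.5355,-.0452,.043,np.radians(13.7))"
```

```text
time: 3.9
tcp_pos: [0.5368, -0.0458, 0.0454]
tcp_rot: [-0.084, 0.702, 0.084, 0.702]
ft_force: [-0.2, -0.6, -0.0]
grip_width: 0.089
t 3.9 tcp [ 0.5368 -0.0458  0.0454] w 0.089 F [-0.2 -0.6 -0. ]
shift cm now [ 0.24  0.09 -0.11] after turn [ 0.24  0.09 -0.11] rot [ 0. -0. -0.]
```

```bash
python3 -m inch '[[[0,0,0],[0,0,0],4],[[0,0,0],[0,0,0],3],[[0,0,0],[0,0,0],2.4],[[0,0,0],[0,0,0],2.2],[[0,0,0],[0,0,0],1.5],[[0,0,0],[0,0,0],1],[[0,0,0],[0,0,0],1],[[0,0,0],[0,0,0],1]]' 35; python3 -c "
from h import *
goal(.5355,-.0452,.043,np.radians(13.7))"
```

```text
time: 4.7
tcp_pos: [0.5369, -0.0458, 0.0455]
tcp_rot: [-0.084, 0.702, 0.084, 0.702]
ft_force: [-0.8, 0.1, 0.3]
grip_width: 0.0252
t 4.7 tcp [ 0.5369 -0.0458  0.0455] w 0.0252 F [-0.8  0.1  0.3]
shift cm now [ 0.25  0.09 -0.12] after turn [ 0.25  0.09 -0.12] rot [ 0.  0. -0.]
```

```bash
python3 -m inch '[[[0,0,0],[0,0,0],1],[[0,0,0],[0,0,0],1],[[0,0,0],[0,0,0],1],[[0,0,0],[0,0,0],1],[[-0.1,0,0],[0,0,0],1],[[-0.3,0,0],[0,0,0],1],[[-0.6,0,0],[0,0,0],1],[[0,0,0],[0,0,0],1]]' 35; python3 -c "
from h import *
goal(.5355,-.0452,.043,np.radians(13.7)); save('wrist','w3'); save('scene','s3'); crop('s3',185,130,335,280,5,'c7')"
```

```text
time: 5.5
tcp_pos: [0.5376, -0.046, 0.0566]
tcp_rot: [-0.085, 0.701, 0.084, 0.703]
ft_force: [0.0, -0.5, -1.3]
grip_width: 0.0196
t 5.5 tcp [ 0.5376 -0.046   0.0566] w 0.0196 F [ 0.  -0.5 -1.3]
shift cm now [ 1.36  0.12 -0.19] after turn [ 1.36  0.12 -0.19] rot [0.    0.002 0.001]
```

View pics/c7.png

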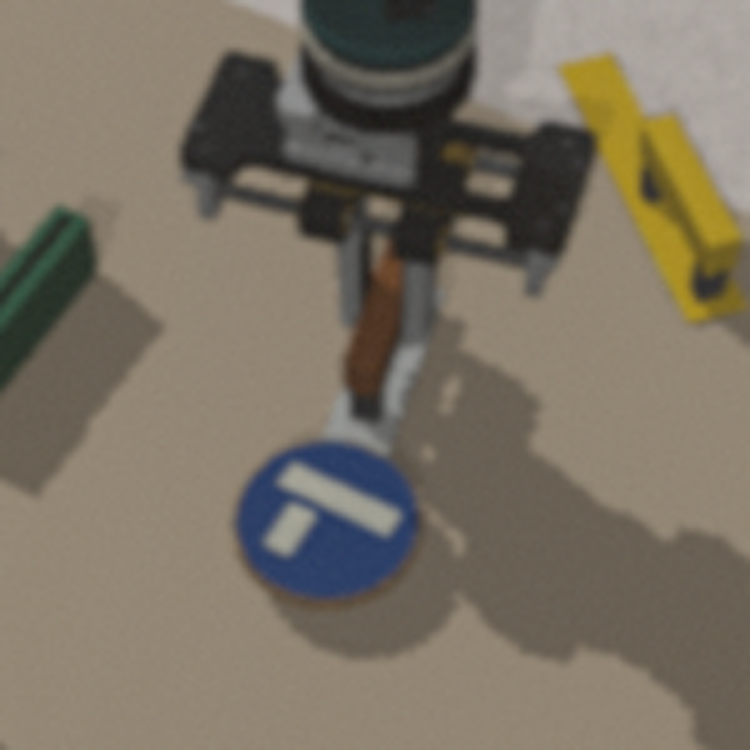

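View pics/w3.png

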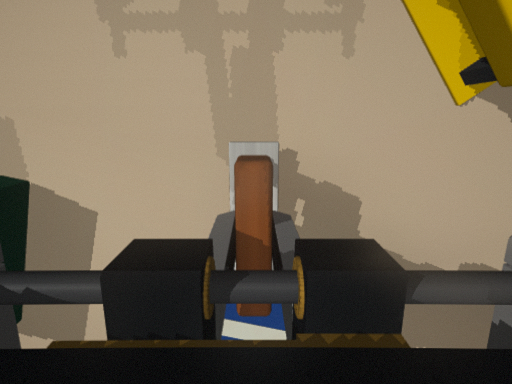

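```bash
python3 -m inch '[[[-0.4,0,0],[0,0,0],1],[[-0.8,0,0],[0,0,0],1],[[-1.0,0,0],[0,0,0],1],[[-1.0,0,0],[0,0,0],1],[[-1.0,0,0],[0,0,0],1],[[-1.0,0,0],[0,0,0],1],[[-0.8,0,0],[0,0,0],1],[[-0.5,0,0],[0,0,0],1]]'; python3 -m inch '[[[0,0,0],[0.01,0,0],1],[[0,0,0],[0.03,0,0],1],[[0,0,0],[0.04,0,0],1],[[0,0,0],[0.04,0,0],1],[[0,0,0],[0.04,0,0],1],[[0,0,0],[0.03,0,0],1],[[0,0,0],[0.02,0,0],1],[[0,0,0],[0,0,0],1]]';python3 -c "
from h import *
goal(.5014,-.2636,.121,np.radians(1.7)); save('scene','s4'); crop('s4',185,100,335,250,5,'c8')"
```

```text
time: 6.4
tcp_pos: [0.5373, -0.0459, 0.1217]
tcp_rot: [-0.084, 0.702, 0.084, 0.703]
ft_force: [0.1, 0.2, -2.0]
grip_width: 0.0199
time: 7.2
tcp_pos: [0.5366, -0.0457, 0.12]
tcp_rot: [-0.01, 0.707, 0.01, 0.707]
ft_force: [-0.8, 1.0, -1.1]
grip_width: 0.0196
t 7.2 tcp [ 0.5366 -0.0457  0.12  ] w 0.0196 F [-0.8  1.  -1.1]
shift cm now [ -0.11 -21.68  -4.15] after turn [ -0.1  -21.67  -4.16] rot [-0.001 -0.001 -0.   ]
```

View pics/c8.png

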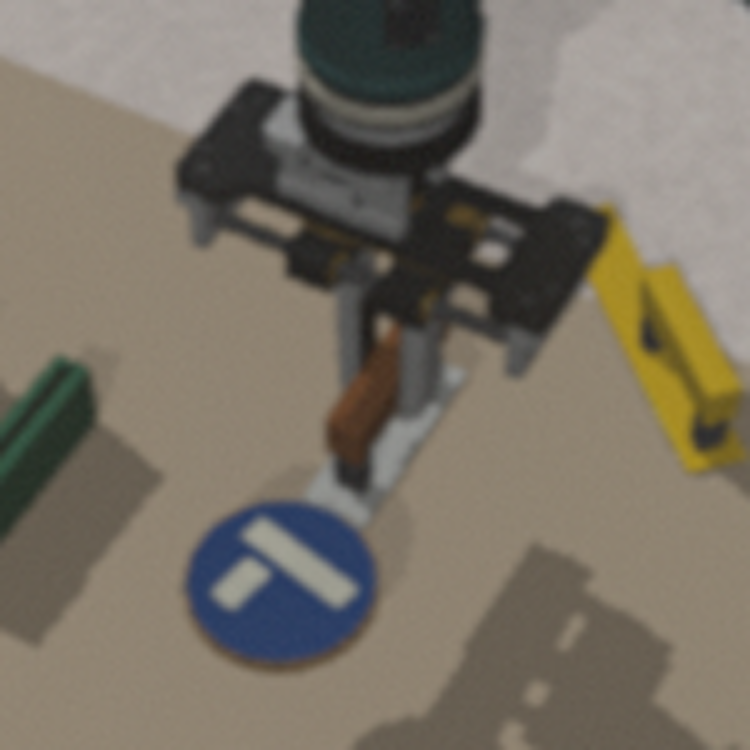

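```bash
python3 -m inch '[[[0,-0.3,-0.06],[0,0,0],1],[[0,-0.6,-0.12],[0,0,0],1],[[0,-0.9,-0.17],[0,0,0],1],[[0,-1.2,-0.23],[0,0,0],1],[[0,-1.2,-0.23],[0,0,0],1],[[0,-1.2,-0.23],[0,0,0],1],[[0,-1.2,-0.23],[0,0,0],1],[[0,-1.2,-0.23],[0,0,0],1]]'; python3 -m inch '[[[0,-1.2,-0.23],[0,0,0],1],[[0,-1.2,-0.23],[0,0,0],1],[[0,-1.2,-0.23],[0,0,0],1],[[0,-1.2,-0.23],[0,0,0],1],[[0,-1.2,-0.23],[0,0,0],1],[[0,-1.2,-0.23],[0,0,0],1],[[0,-1.2,-0.23],[0,0,0],1],[[0,-1.2,-0.23],[0,0,0],1]]'; python3 -m inch '[[[0,-1.2,-0.23],[0,0,0],1],[[0,-1.2,-0.23],[0,0,0],1],[[0,-0.9,-0.17],[0,0,0],1],[[0,-0.6,-0.12],[0,0,0],1],[[0,-0.3,-0.06],[0,0,0],1],[[0,-0.1,0],[0,0,0],1],[[0,0,0],[0,0,0],1],[[0,0,0],[0,0,0],1]]';python3 -c "
from h import *
goal(.5014,-.2636,.121,np.radians(1.7)); save('scene','s5'); crop('s5',90,100,240,250,5,'c9');save('top','t5'); crop('t5',265,105,365,205,7,'c10');save('wrist','w5')"
```

```text
time: 8.05
tcp_pos: [0.5239, -0.1255, 0.1205]
tcp_rot: [-0.01, 0.707, 0.01, 0.707]
ft_force: [0.0, -0.2, -2.0]
grip_width: 0.02
time: 8.85
tcp_pos: [0.5084, -0.2217, 0.1204]
tcp_rot: [-0.01, 0.707, 0.01, 0.707]
ft_force: [0.1, 0.5, -1.5]
grip_width: 0.0196
time: 9.65
tcp_pos: [0.5018, -0.2635, 0.1205]
tcp_rot: [-0.01, 0.707, 0.011, 0.707]
ft_force: [-0.3, -0.3, -1.5]
grip_width: 0.0196
t 9.65 tcp [ 0.5018 -0.2635  0.1205] w 0.0196 F [-0.3 -0.3 -1.5]
shift cm now [-0.05 -0.   -0.04] after turn [-0.05 -0.01 -0.04] rot [ 0.  0. -0.]
```

View pics/c9.png

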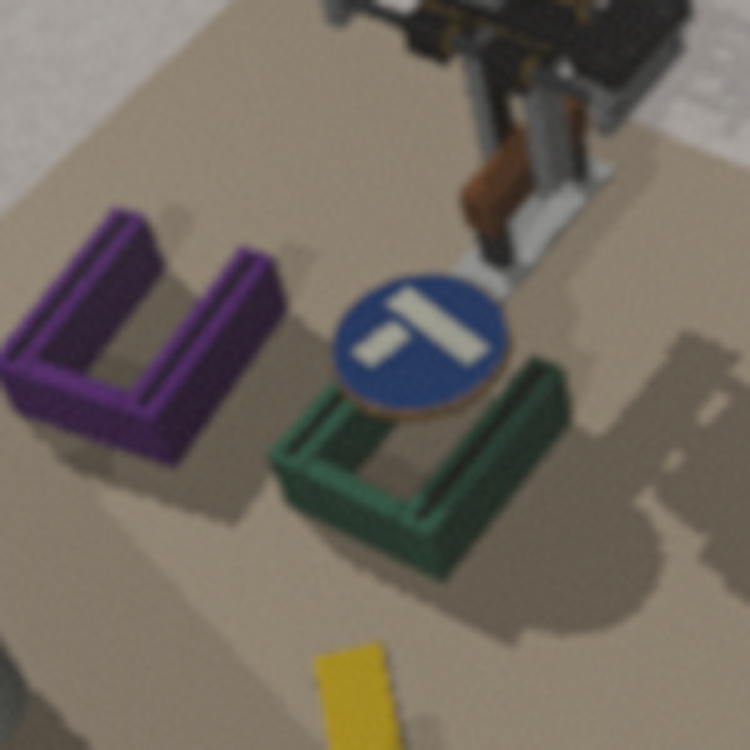

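View pics/c10.png

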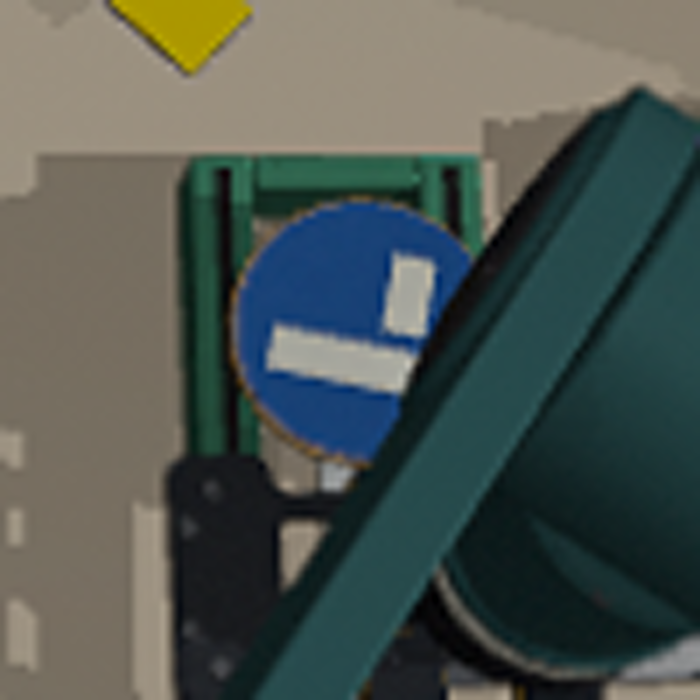

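View pics/w5.png

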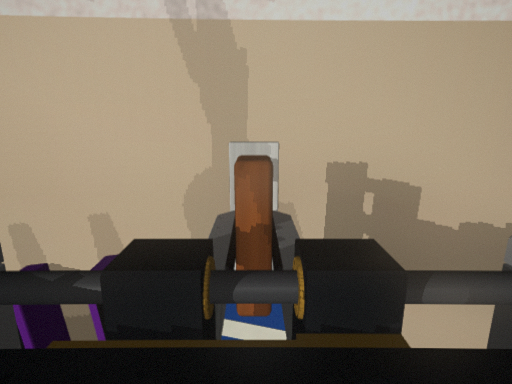

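```bash
cat > fit.py <<'E'
from h import *
from scipy.optimize import least_squares
def blue(fn,box):
    c=load(fn); im=c['image'].astype(int); u0,v0,u1,v1=box
    m=((im[...,2]>im[...,0]*1.6)&(im[...,2]>60)).astype(np.uint8); mm=np.zeros_like(m); mm[v0:v1,u0:u1]=m[v0:v1,u0:u1]
    n,l,st,_=cv2.connectedComponentsWithStats(mm); i=1+np.argmax(st[1:,4]); 
    ct=max(cv2.findContours((l==i).astype(np.uint8),cv2.RETR_EXTERNAL,cv2.CHAIN_APPROX_NONE)[0],key=len)
    return c,cv2.convexHull(ct).reshape(-1,2).astype(float), ct.reshape(-1,2).astype(float)
def fit(obs,p0,tilt=True,fz=False):
    a=np.linspace(0,2*np.pi,180,endpoint=False)
    def curve(c,p):
        t=R.from_rotvec([p[3],p[4],0]).as_matrix() if tilt else np.eye(3)
        P=np.array(p[:3])+(t@np.array([.045*np.cos(a),.045*np.sin(a),0*a])).T
        return np.array([proj(c,x) for x in P])
    def res(p):
        o=[]
        for c,pts in obs:
            q=curve(c,p); ctr=q.mean(0)
            qa=np.arctan2(*(q-ctr).T[::-1]); qr=np.hypot(*(q-ctr).T); k=np.argsort(qa)
            pa=np.arctan2(*(pts-ctr).T[::-1]); o.append(np.hypot(*(pts-ctr).T)+.4-np.interp(pa,qa[k],qr[k],period=2*np.pi))
        if fz: o.append([(p[2]-p0[2])*1e4])
        return np.concatenate(o)
    r=least_squares(res,p0,x_scale=[.01,.01,.01,.05,.05],diff_step=1e-5,loss='soft_l1'); print((r.x[:3]*1000).round(1),'tilt deg x,y',np.degrees(r.x[3:]).round(1),'rms',np.sqrt(np.mean(r.fun**2)).round(2)); return r.x
E
python3 - <<'E'
from fit import *
s0=blue('scene0',(225,210,280,260)); t0=blue('top0',(190,120,240,170))
for o in ([s0],[t0],[s0,t0]): fit([x[:2] for x in o],[.637,-.0195,.012,0,0],fz=True)
s5=blue('s5',(150,150,200,190)); t5=blue('t5',(290,125,340,175))
print(s5[1].min(0),s5[1].max(0),t5[1].min(0),t5[1].max(0))
# top: left contour only
c,h,ct=t5; k=(h[:,0]<328)&((h[:,0]<316)|(h[:,1]<150)); 
t=(c,h[k])
for o in ([s5[:2]],[t],[s5[:2],t]): fit(o,[.605,-.259,.087,0,0],fz=True); 
fit([s5[:2],t],[.605,-.259,.087,0,0])
s4=blue('s4',(210,190,270,250)); fit([s4[:2]],[.64,-.04,.087,0,0],fz=True)
E
```

```text
[636.1 -20.5  12. ] tilt deg x,y [ 4.9 -6.5] rms 0.63
[636.7 -18.6  12. ] tilt deg x,y [0.9 8.4] rms 0.36
[635.9 -19.8  12. ] tilt deg x,y [ 7.6 -3.3] rms 0.78
[157. 156.] [190. 180.] [299. 134.] [331. 170.]
[ 604.1 -260.5   87. ] tilt deg x,y [ 5.4 -3.8] rms 0.6
[ 604.  -259.2   87. ] tilt deg x,y [-1.7  6. ] rms 0.12
[ 603.2 -259.8   87. ] tilt deg x,y [ 5.6 -2.3] rms 0.61
[ 603.2 -259.9   86.9] tilt deg x,y [ 5.6 -2.4] rms 0.62
[639.2 -41.9  87. ] tilt deg x,y [ 4.9 -5.6] rms 0.82
```

```bash
python3 -m inch '[[[0.2,0.1,0.1],[0,0,0],1],[[0.5,0.1,0],[0,0,0],1],[[0.6,0,0],[0,0,0],1],[[0.6,0,0],[0,0,0],1],[[0.4,0,0],[0,0,0],1],[[0.2,0,0],[0,0,0],1],[[0,0,0],[0,0,0],1]]';python3 -c "
from h import *
goal(.5028,-.2616,.0955,np.radians(1.7)); save('scene','s6'); crop('s6',90,100,240,250,5,'c11');save('top','t6'); crop('t6',265,105,365,205,7,'c12')
from fit import *
s5=blue('s6',(145,150,210,205)); t5=blue('t6',(290,125,340,175)); c,h,ct=t5; k=(h[:,0]<328)&((h[:,0]<316)|(h[:,1]<150)); 
t=(c,h[k])
for o in ([s5[:2]],[t],[s5[:2],t]): fit(o,[.605,-.259,.062,0,0],fz=True); 
"
```

```text
time: 10.5
tcp_pos: [0.5024, -0.2618, 0.0949]
tcp_rot: [-0.01, 0.707, 0.011, 0.707]
ft_force: [0.4, -0.7, -1.4]
grip_width: 0.0196
t 10.5 tcp [ 0.5024 -0.2618  0.0949] w 0.0196 F [ 0.4 -0.7 -1.4]
shift cm now [-0.06  0.02  0.04] after turn [-0.06  0.02  0.04] rot [-0.001 -0.001 -0.001]
[ 604.8 -259.9   62. ] tilt deg x,y [ 0.7 -5.8] rms 0.76
[ 605.5 -257.    62. ] tilt deg x,y [-2.1  8.6] rms 0.35
[ 604.8 -258.3   62. ] tilt deg x,y [5.2 0.8] rms 0.83
```

View pics/c11.png

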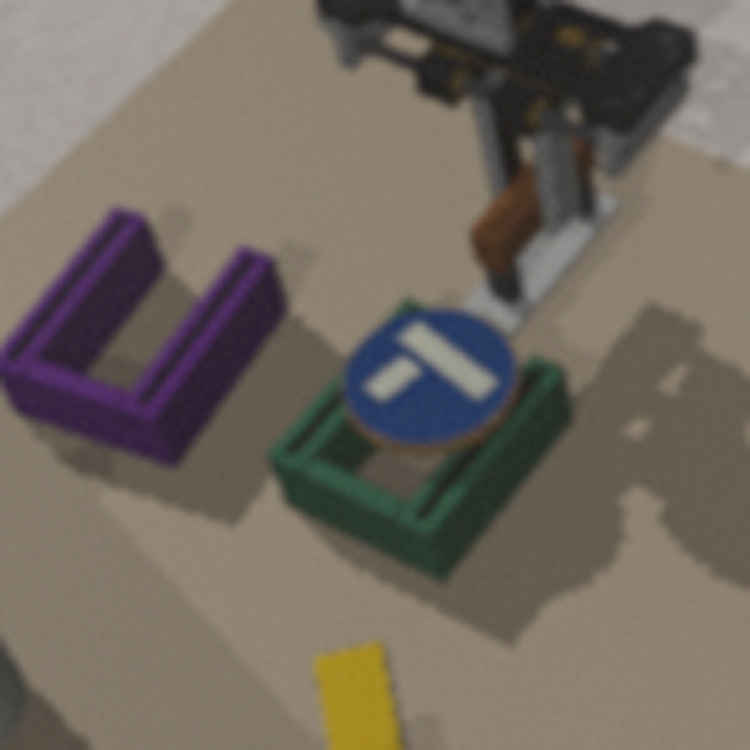

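View pics/c12.png

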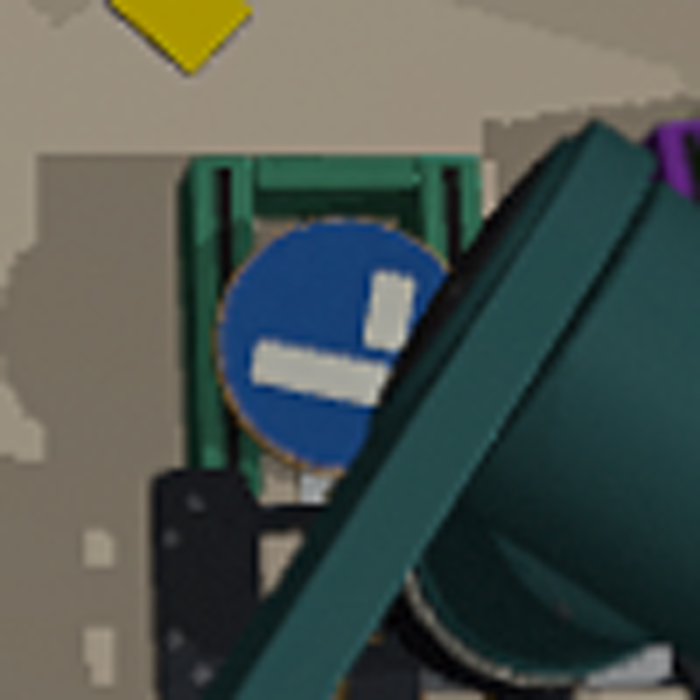

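```bash
python3 -m inch '[[[0.3,0,0],[0,0,0],1],[[0.3,0,0],[0,0,0],1],[[0.2,0,0],[0,0,0],1],[[0.2,0,0],[0,0,0],1],[[0.2,0,0],[0,0,0],1],[[0.2,0,0],[0,0,0],1],[[0.2,0,0],[0,0,0],1],[[0,0,0],[0,0,0],1]]';python3 -c "
from h import *
goal(.5028,-.2616,.0455,np.radians(1.7)); save('scene','s7'); crop('s7',90,100,240,250,5,'c13')
from fit import *
s5=blue('s7',(145,150,210,225)); fit([s5[:2]],[.605,-.259,.053,0,0],fz=True)
"
```

```text
time: 11.4
tcp_pos: [0.5025, -0.2618, 0.0791]
tcp_rot: [-0.01, 0.707, 0.01, 0.707]
ft_force: [0.1, 0.9, -1.4]
grip_width: 0.0198
t 11.4 tcp [ 0.5025 -0.2618  0.0791] w 0.0198 F [ 0.1  0.9 -1.4]
shift cm now [3.36 0.01 0.04] after turn [3.36 0.02 0.03] rot [-0. -0. -0.]
[ 604.8 -260.2   53. ] tilt deg x,y [ 0.7 -5.5] rms 0.49
```

View pics/c13.png

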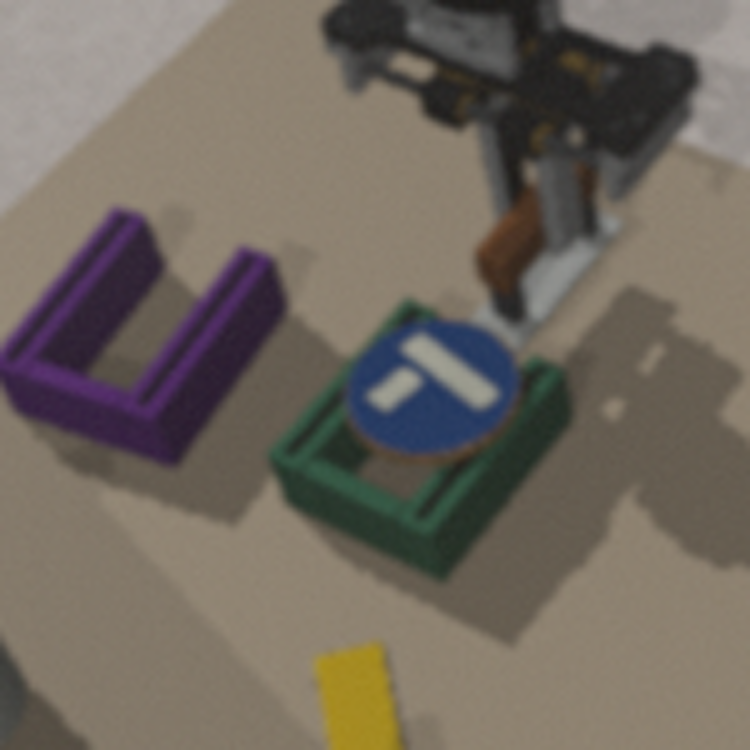

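```bash
python3 -m inch '[[[0.3,0,0],[0,0,0],1],[[0.4,0,0],[0,0,0],1],[[0.5,0,0],[0,0,0],1],[[0.5,0,0],[0,0,0],1],[[0.5,0,0],[0,0,0],1],[[0.4,0,0],[0,0,0],1],[[0.2,0,0],[0,0,0],1],[[0,0,0],[0,0,0],1]]';python3 -c "
from h import *
goal(.5028,-.2616,.0455,np.radians(1.7)); save('scene','s8'); crop('s8',90,100,240,250,5,'c14')
save('top','t8'); crop('t8',265,105,365,205,7,'c15')
from fit import *
s5=blue('s8',(145,150,210,225)); fit([s5[:2]],[.605,-.259,.053,0,0],fz=True)
"
```

```text
time: 12.25
tcp_pos: [0.5024, -0.2617, 0.051]
tcp_rot: [-0.01, 0.707, 0.011, 0.707]
ft_force: [-0.9, 0.5, -1.7]
grip_width: 0.0197
t 12.25 tcp [ 0.5024 -0.2617  0.051 ] w 0.0197 F [-0.9  0.5 -1.7]
shift cm now [0.55 0.01 0.04] after turn [0.55 0.01 0.04] rot [-0.    -0.001 -0.001]
[ 604.4 -259.8   53. ] tilt deg x,y [ 1.6 -5.2] rms 0.41
```

View pics/c14.png

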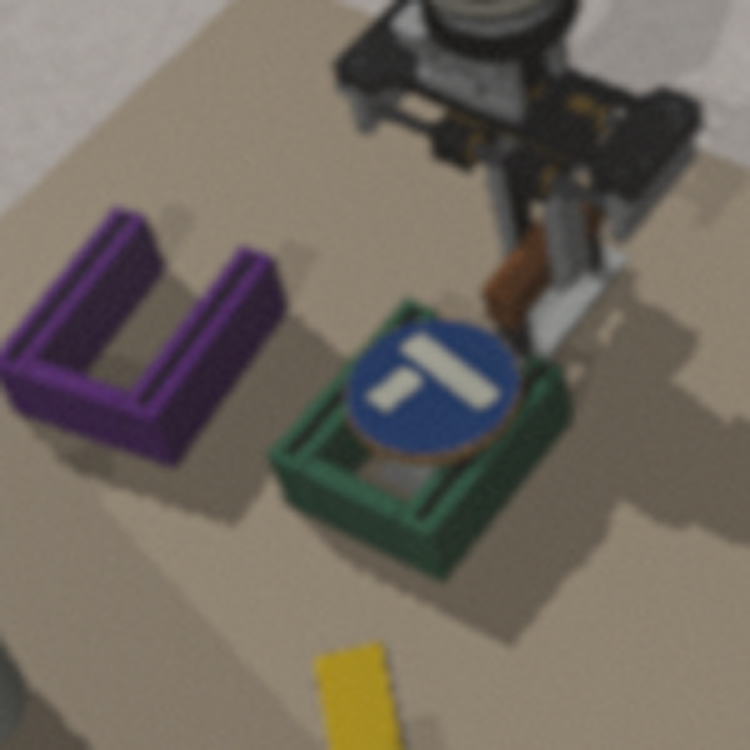

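View pics/c15.png

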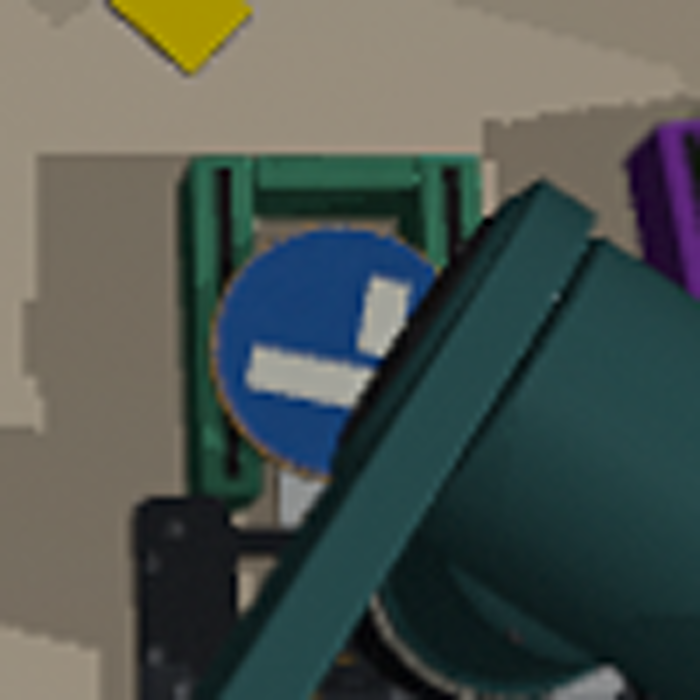

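```bash
python3 -m inch '[[[0.2,0,0],[0,0,0],1],[[0.2,0,0],[0,0,0],1],[[0.05,0,0],[0,0,0],1],[[0,0,0],[0,0,0],1]]'; for i in 1 2 3; do python3 -c "
from h import *
print(get_state()['ft_force'])"; python3 -m inch '[[[0.05,0,0],[0,0,0],1],[[0,0,0],[0,0,0],1]]'; done
```

```text
time: 12.75
tcp_pos: [0.5025, -0.2618, 0.0468]
tcp_rot: [-0.01, 0.707, 0.01, 0.707]
ft_force: [-0.0, -0.4, -1.0]
grip_width: 0.0195
[-0.02982072 -0.41203118 -0.9925989 ]
time: 12.95
tcp_pos: [0.5026, -0.2619, 0.0464]
tcp_rot: [-0.01, 0.707, 0.01, 0.707]
ft_force: [-0.1, 0.6, -1.1]
grip_width: 0.0196
[-0.0933205   0.62765198 -1.06102184]
time: 13.15
tcp_pos: [0.5026, -0.2619, 0.0459]
tcp_rot: [-0.01, 0.707, 0.01, 0.707]
ft_force: [-0.6, 0.2, -0.3]
grip_width: 0.0195
[-0.58106906  0.1534807  -0.32173299]
time: 13.35
tcp_pos: [0.5027, -0.2619, 0.0454]
tcp_rot: [-0.01, 0.707, 0.01, 0.707]
ft_force: [-0.9, 0.5, -1.5]
grip_width: 0.0199
```

```bash
for i in 1; do python3 -m inch '[[[0.03,0,0],[0,0,0],1],[[0,0,0],[0,0,0],1]]'; python3 -m inch '[[[0.03,0,0],[0,0,0],1],[[0,0,0],[0,0,0],1]]';  done
```

```text
time: 13.55
tcp_pos: [0.5027, -0.2619, 0.0454]
tcp_rot: [-0.01, 0.707, 0.01, 0.707]
ft_force: [-0.6, 0.2, 0.6]
grip_width: 0.0197
time: 13.75
tcp_pos: [0.5027, -0.2619, 0.0454]
tcp_rot: [-0.01, 0.707, 0.01, 0.707]
ft_force: [-1.6, 0.5, 3.9]
grip_width: 0.0197
```

```bash
python3 -m inch '[[[0,0,0],[0,0,0],2.2],[[0,0,0],[0,0,0],2.6],[[0,0,0],[0,0,0],3.5],[[0,0,0],[0,0,0],4.5],[[0,0,0],[0,0,0],5.5],[[0,0,0],[0,0,0],6],[[0,0,0],[0,0,0],6],[[0,0,0],[0,0,0],6]]'; python3 -c "
from h import *
goal(.5028,-.2616,.0455,np.radians(1.7)); save('wrist','w9')"
```

```text
time: 14.55
tcp_pos: [0.5027, -0.2619, 0.0449]
tcp_rot: [-0.01, 0.707, 0.01, 0.707]
ft_force: [0.1, 0.4, -0.2]
grip_width: 0.0602
t 14.55 tcp [ 0.5027 -0.2619  0.0449] w 0.0602 F [ 0.1  0.4 -0.2]
shift cm now [-0.06  0.03  0.01] after turn [-0.06  0.03  0.01] rot [-0.  0. -0.]
```

View pics/w9.png

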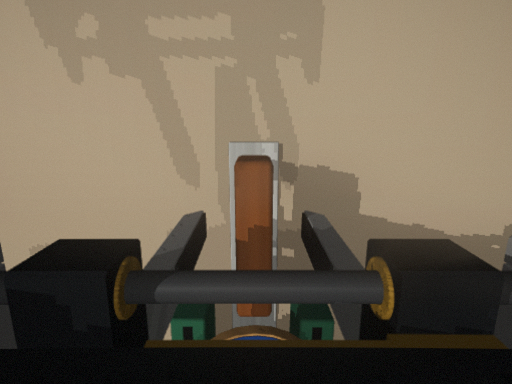

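```bash
python3 -m inch '[[[-0.5,0,0],[0,0,0],6],[[-1.5,0,0],[0,0,0],6],[[-2,0,0],[0,0,0],6],[[-3,0,0],[0,0,0],6],[[-3,0,0],[0,0,0],6],[[-3,0,0],[0,0,0],6],[[-2,0,0],[0,0,0],6],[[-1,0,0],[0,0,0],6]]'; python3 -m inch '[[[0,1,-0.5],[0,0,0],6],[[0,3,-1],[0,0,0],6],[[0,4,-1],[0,0,0],6],[[0,4,-1],[0,0,0],6],[[0,4,-1],[0,0,0],6],[[0,3,-1],[0,0,0],6],[[0,1,0],[0,0,0],6],[[0,0,0],[0,0,0],6]]'
python3 -c "
from h import *
save('scene','s10'); save('top','t10'); crop('t10',265,105,365,205,7,'c16'); crop('s10',90,100,240,250,5,'c17')
from fit import *
s=blue('s10',(145,150,210,225)); t=blue('t10',(290,125,345,185)); 
for o in ([s[:2]],[t[:2]],[s[:2],t[:2]]): fit(o,[.605,-.259,.053,0,0],fz=True)
"
```

```text
time: 15.4
tcp_pos: [0.5037, -0.2625, 0.2092]
tcp_rot: [-0.012, 0.705, 0.009, 0.709]
ft_force: [-0.2, -0.4, -0.7]
grip_width: 0.0596
time: 16.2
tcp_pos: [0.4411, -0.0623, 0.204]
tcp_rot: [-0.011, 0.707, 0.011, 0.707]
ft_force: [0.4, -0.4, 0.0]
grip_width: 0.0603
[ 604.7 -260.5   53. ] tilt deg x,y [ 0.3 -6. ] rms 0.43
[ 606.9 -260.7   53. ] tilt deg x,y [-10.7 -12.8] rms 5.91
[ 605.3 -260.7   53. ] tilt deg x,y [-1.7 -7.1] rms 4.18
```

View pics/c16.png

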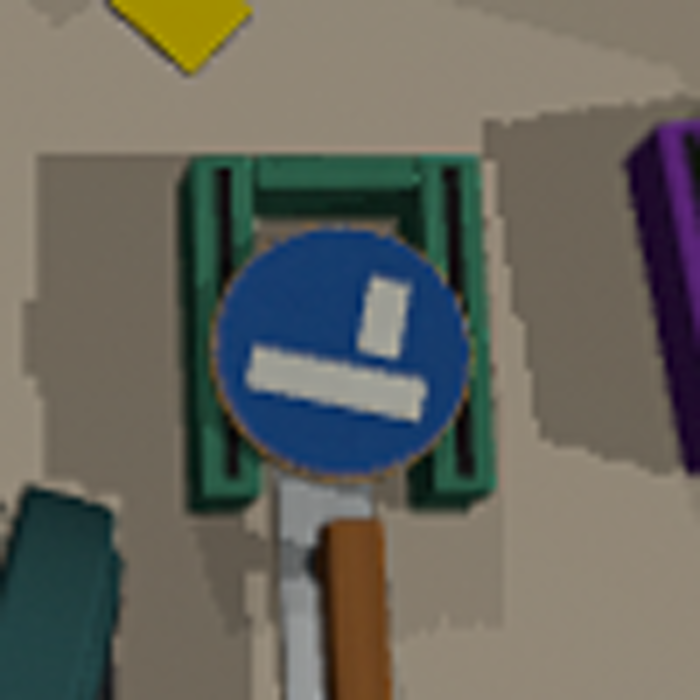

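View pics/c17.png

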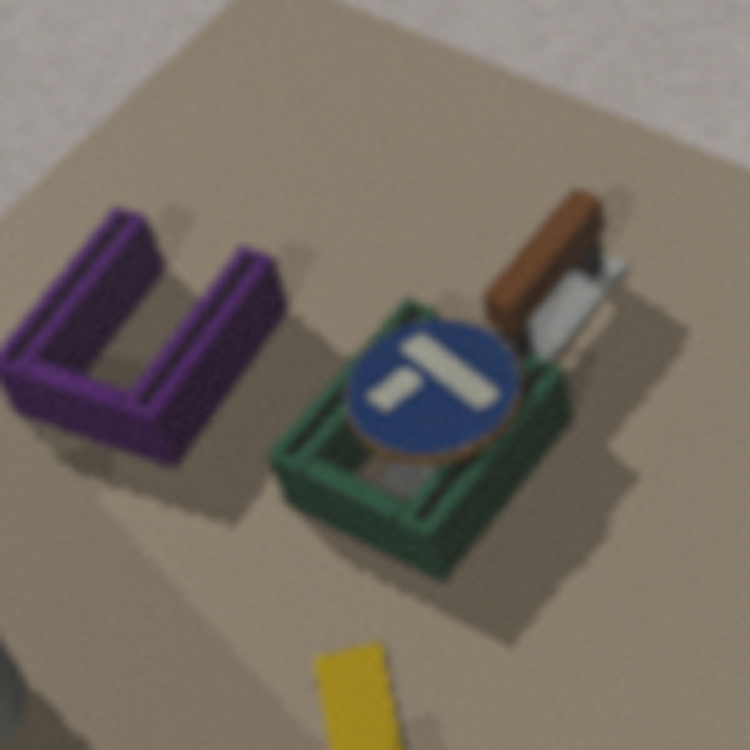

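View pics/t10.png

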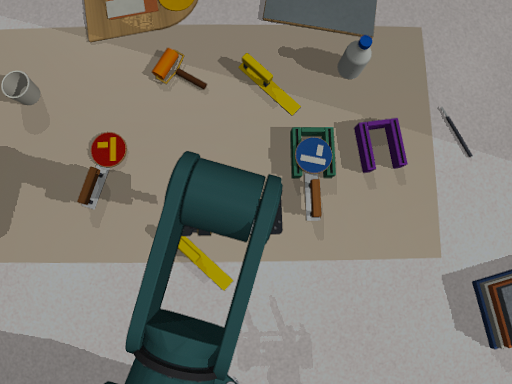

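```bash
python3 -c "
from h import *
s=get_state(); print(s['time'],s['ft_force']); print(sign_off())"
```

```text
16.3 [-0.23477683 -1.4374461   0.06517887]
the job is handed in; nothing more can be done
None
```

I carried the blue panel to the green stand on its lifter and handed the job in at about 16.3 s. The panel is on both rails, and the lifter is standing on the table with the blade in the gap.

- **Moves:** I gripped the handle at 35 N and kept the tool pointing straight down throughout. I lowered the blade between the rails until the wrist felt the table at about 4 N, then opened the gripper and moved it away.
- **Panel position:** The final pictures show the panel centred across the rails to about 1 mm and within about 2 mm of the middle along them. The scene-camera fit put it at (604.7, -260.5) mm, against my estimate of the seat at about (605, -259) mm.
- **Clearance:** I reckon about 13 mm between the handle and the panel's edge. The gripper did not touch the blue panel, and the red panel, the purple stand and the yellow look-alikes appear where they were.
- **Checks that failed or disagreed:** My tilt fit was no use. It gave 5–8° even for the panel lying flat at the start, so I judged level by eye and from the tool's orientation. The last top-camera fit also failed (about 6 pixels of error), so I read that position by hand from the enlarged picture.

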